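Feed one polishing wheel

TASK

Press the red plunger of the wheel feeder fully home once with the fingertips and let it spring back, so that a single blue polishing wheel comes out. Then nudge that wheel aside, sliding it flat on the board, until it lies wholly inside the green square. Nothing is to be pinched, pressed down on, or lifted; the other wheels stay in the magazine, and the bottle, plaster model, glass and tin stay where they stand.

Things in the scene. Friction and masses are not known exactly. Their poses are not given: they have to be found in the camera images.
- feeder: Fixed wheel feeder: grey board 170 x 200 x 6 mm (x by y by z) on the work surface, carrying a small white magazine and a plunger. Origin: centre of the board's underside (board top at z = 6 mm); z up. The plunger works along the feeder's y axis, its red pad at the +y end; wheels come out on the -y side of the magazine.
- plunger (a joint): Travel of the sprung plunger in m, towards the feeder's -y: 0 = out at rest, 0.045 = fully home at its stop. Springs back by itself in about half a second when let go; takes 1.5 N to start, 6 N at the stop. Its tongue drives the lowest wheel out through the gate; on its return the next wheel drops into place.
- plunger_pad (a point): Centre of the outer (feeder +y) upright face of the plunger's red thumb pad, where it is pressed; moves with the plunger. The pad is 30 mm wide (feeder x), 30 mm high, 7 mm thick; its lower edge is 2 mm and this point 17 mm above the board.
- magazine (a point): Point on the board's top on the centre line of the white square magazine tower, at feeder x = 0, y = +10 mm. Axes as the feeder's. The tower is 34 x 34 mm outside and 46 mm high above the board, with a gate 12.5 mm high on its -y side. Behind it a white guide 14 mm high reaches to feeder y = +50 mm.
- exit_spot (a point): Point on the board's top at feeder x = 0, y = -34 mm, midway between the two squares: about where the centre of the wheel comes to lie when the plunger has been pressed home. Open board all round it. Axes as the feeder's.
- wheel_1: The lowest of four equal blue polishing wheels, flat discs 24 mm in diameter and 10 mm thick, about 12 g, loose, stacked flat in the magazine. This one comes out at the first press. Origin: centre of its underside, z along its axis.
- green_square: Green square 56 x 56 mm printed flat on the board (no height). Origin: its centre, axes parallel to the feeder's. It is on the feeder's +x or -x side of the wheel's spot, changing places with the yellow one.
- yellow_square: Yellow square of the same size on the other side; not the one wanted.
- bottle: Small white bottle with a red-brown label and a black cap, 30 mm in diameter, 70 mm high, loose, beyond the feeder's -y end. Origin: centre of its underside.
- model: Beige plaster model of a tooth arch, 62 x 66 x 28 mm, loose, beyond the feeder's -y end. Origin: centre of its underside.
- glass: Small clear-white glass, 48 mm in diameter, 61 mm high, loose, beyond the feeder's +y end. Origin: centre of its underside.
- tin: Round tin with a blue lid, 64 mm in diameter, 28 mm high, loose, beyond the feeder's +y end. Origin: centre of its underside.
- wheel_2: The second lowest wheel of the stack, same as wheel_1; must stay in the magazine. Origin: centre of its underside.
- wheel_3: The third lowest wheel of the stack, same as wheel_1; must stay in the magazine. Origin: centre of its underside.
- wheel_4: The topmost wheel of the stack, same as wheel_1; must stay in the magazine. Origin: centre of its underside.

How it is judged:
By the outcome, as a careful person would: the job done as asked, in the order asked, and still so for the second after the job is handed in, with the robot touching nothing.
It also fails if it takes over 45 s, if anything falls off the work surface, if the arm or the gripper's body presses on something with over 40 N, if the wrist force passes 120 N, or if a joint passes its speed limit or range.

ROBOT

A 6-joint arm with a two-finger parallel gripper is mounted at the origin on a cart in front of the work surface, level with it; the furniture and walls round the work are solid. World frame = base frame: x ahead of the robot, y to its left, z up, the work surface at z = 0. Lengths are in m, angles in rad, forces in N, time in s.
With the tool pointing down it reaches from about 0.3 to 0.95 m from the base axis. Payload 3.1 kg.
Tool frame: the origin (TCP) lies at the very end of the fingers, on their centre line; the grasp point (between the pads) lies 19 mm behind it; z points along the fingers, y is the line along which they close (so a half turn about z gives the same grasp; the last joint's range is limited). The gripper opens to 85 mm and grips with 20 to 120 N. Pads are 22 mm wide; open, the fingers measure 114 mm over their backs; the gripper's body (76 mm by 85 mm) begins 54 mm behind the grasp point. The pads swing forward as they close: fully open they stand 13 mm farther back than shut.
Start: joints at [-1.3, 0.308, 1.634, -0, 1.2, -0.07], TCP at [0.209, -0.589, 0.231] pointing down, gripper open.
Joint ranges: [-3.06, 3.06], [-0.79, 1.96], [0.05, 2.63], [-1.19, 4.34], [0.05, 2.64], [-2.94, 2.94]. Speed limits (rad/s): [2.79, 2.79, 3.14, 3.14, 3.14, 3.14].

INTERFACE

Orientations are given as a rotation vector (axis times angle).
In Python, from station import bot gives the robot as it stands. The module is installed in compiled form; this text tells all that it offers.
- The arm moves only by the shell command python3 -m jog 'ROWS' [FORCE]. ROWS is JSON, a list that holds one entry, the list of rows, each a list of 7 numbers: the shift along the tool's x, y, z in m, then the turn, a rotation vector about the tool's x, y, z in degrees, then the opening, from 0 (shut) to 1 (fully open). A call has 1 to 10 rows; each row shifts and turns the commanded pose from where the row before left it, along the tool's axes as they then stand; what a row does not reach is not made up. A row lasts 1/8 s, in which the tool goes at most 62.5 mm and 10.7 degrees, less where a joint would pass 70% of its speed; a pose out of reach is approached as far as the arm can. A call is refused whole if a number of a shift passes 0.0625 or a number of a turn 10.7, either way. A call with a gripper value outside its range is refused whole. The fingers move at their own pace and stop on an object; FORCE is the grip in N (left out, the last holds). Time passes only in rows, so rows that do not move let the fingers close. It gives the time, the measured TCP pose, the force, the opening and the grip force at its end, in the units of the state.
- bot.read_state(): the state, without advancing time (a new reading comes with each control period).
- bot.camera(name): name is "scene" or "top"; returns a dict with "image" (400x640x3 uint8, red, green, blue), "camera_matrix" (3x3 intrinsics, pixels), "k1" (the pictures are not rectified: a ray, as slopes to the right and down, at radius r is drawn at 1 + k1 r^2 times it, then the intrinsics apply), "cam_to_world" (4x4, takes a point from camera to world coordinates). Camera axes: x right, y down, z forward; pixel columns grow to the right and rows downward; lengths in m; the calibration is good to about 2 mm. A picture is of the moment at which its call begins. There is no depth.
- bot.finish_job(): hands the job in; it is judged then, once.
Trained networks look in the newest picture that a camera, given by its name, has taken for a name from the list of things; names that differ only in an ending like _2 or _b are one class to them, and where a whole thing is asked for, a point or a joint stands for the part that bears it (a point fixed in the world has none). Each returns a list of dicts, best first, with "confidence" (0 to 1); they miss things now and then, are a little off and sometimes report something else, mostly with a low value. They report only what shows in the picture. A call takes as long as a camera call.
- bot.search_frame(camera, target): "extent" ([centre column, centre row, width, height] in pixels, round what is visible of it).
- bot.spot_point(camera, target): "position" ([column, row] in pixels: a listed point, or the origin of a listed thing).
The state is a dict: "clock": time; "joint_positions": joint angles; "joint_velocities": joint speeds; "tau": joint torques, N m; "tool_pos": TCP position; "tool_rot": TCP orientation; "ft_force": force on the tool from outside, world axes, zero at the start; "moment": the same for the moment, N m; "width": finger opening in m; "grip_force": force on a finger pad.
Only numpy, scipy, OpenCV 4.12 (cv2) and the standard library are available. Lean on these libraries where they do the work, as an engineer would, in place of code of your own. Each camera call takes 0.05 s, during which the arm holds its last target. There are 200 camera calls.

## Working session

There is one attempt and no reset: what is moved stays moved. The work goes in short steps, Python scripts to look and compute and a shell command to move; the robot and the scene stay as the last step left them, time stands still between calls to the robot, and variables do not carry over. Pictures are saved under pics/ and viewed, at most 10 in all, crops included, and the job is handed in when it is done.

```bash
mkdir -p pics
cat > h.py <<'E'
import numpy as np, cv2
from station import bot
def ray(c,px,z):
    K=np.array(c["camera_matrix"]);T=np.array(c["cam_to_world"])
    n=cv2.undistortPoints(np.array([[px]],float),K,np.array([c["k1"],0,0,0.]))[0,0]
    d=T[:3,:3]@np.array([n[0],n[1],1]);o=T[:3,3]
    return o+d*(z-o[2])/d[2]
def proj(c,P):
    T=np.linalg.inv(np.array(c["cam_to_world"]));p=T[:3,:3]@np.array(P)+T[:3,3];
    a=p[:2]/p[2];a=a*(1+c["k1"]*(a@a));K=np.array(c["camera_matrix"]);return (K@[a[0],a[1],1])[:2]
def save(c,n): cv2.imwrite("pics/"+n+".png",np.array(c["image"])[:,:,::-1])
E
python3 - <<'E'
from h import *
Z=dict(plunger_pad=.023,magazine=.006,exit_spot=.006,green_square=.006,yellow_square=.006,feeder=0,bottle=0,model=0,glass=0,tin=0)
np.set_printoptions(precision=4,suppress=True)
for n in("top","scene"):
    c=bot.camera(n);save(c,n+"0");print(n,np.array(c["cam_to_world"])[:3,3])
    for t in Z:
        for r in bot.spot_point(n,t)[:2]:
            print(t,round(r["confidence"],2),np.round(r["position"]),ray(c,r["position"],Z[t])[:2])
s=bot.read_state();print(s["tool_pos"],s["tool_rot"],s["clock"])
E
```

```text
top [0.3954 0.0263 0.8842]
plunger_pad 0.72 [309. 238.] [0.4469 0.047 ]
magazine 0.95 [337. 227.] [ 0.4742 -0.0194]
magazine 0.44 [397. 187.] [ 0.575  -0.1671]
exit_spot 0.72 [355. 223.] [ 0.4859 -0.0629]
green_square 0.66 [347. 206.] [ 0.5265 -0.0443]
yellow_square 0.61 [363. 240.] [ 0.4429 -0.0833]
feeder 0.75 [346. 227.] [ 0.4744 -0.0426]
feeder 0.56 [266. 215.] [0.5022 0.1533]
bottle 0.44 [402. 190.] [ 0.5709 -0.1811]
model 0.64 [411. 223.] [ 0.4888 -0.2011]
glass 0.9 [263. 214.] [0.5048 0.1605]
tin 0.87 [266. 258.] [0.3981 0.1513]
tin 0.27 [413. 224.] [ 0.4842 -0.2064]
scene [ 0.0676 -0.4981  0.5649]
plunger_pad 0.57 [289. 232.] [0.4511 0.0476]
magazine 0.93 [317. 253.] [ 0.4688 -0.023 ]
magazine 0.48 [242. 230.] [0.3904 0.1331]
exit_spot 0.83 [334. 261.] [ 0.4794 -0.0617]
green_square 0.67 [347. 244.] [ 0.5334 -0.0404]
yellow_square 0.92 [321. 273.] [ 0.4393 -0.0717]
feeder 0.59 [321. 254.] [ 0.4771 -0.0264]
model 0.65 [388. 304.] [ 0.4857 -0.1982]
glass 0.86 [277. 207.] [0.5014 0.1619]
tin 0.92 [242. 230.] [0.3931 0.1382]
tin 0.68 [337. 262.] [ 0.4867 -0.0637]
[ 0.2089 -0.5891  0.2313] [-3.0961 -0.5328 -0.    ] 1.1
```

View pics/top0.png

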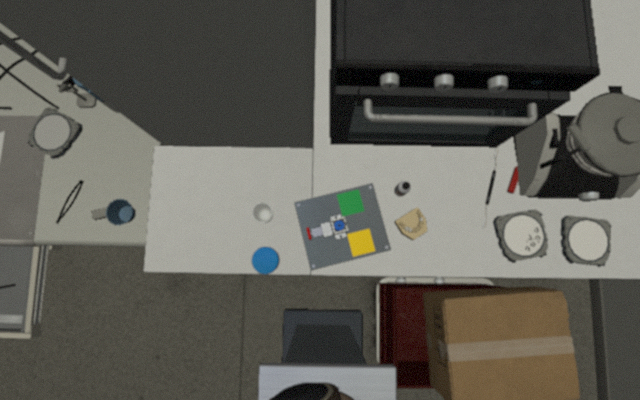

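View pics/scene0.png

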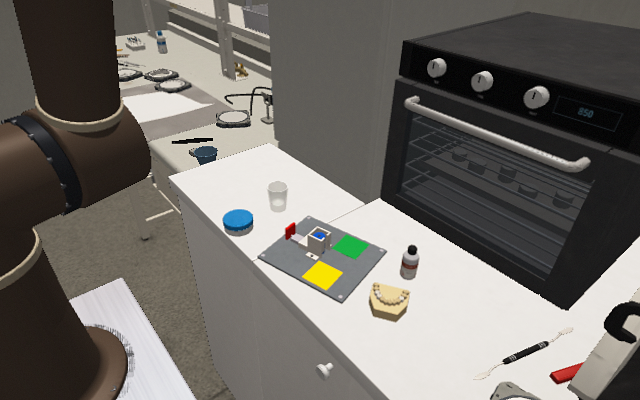

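Run:
```python
from h import *
np.set_printoptions(precision=4,suppress=True)
for n in("top","scene"):
    c=bot.camera(n);im=np.array(c["image"]);h=cv2.cvtColor(im,cv2.COLOR_RGB2HSV)
    res={}
    for k,(a,b) in dict(g=((50,120,60),(75,255,255)),y=((22,150,120),(35,255,255)),r=((0,150,70),(8,255,255)),r2=((172,150,70),(180,255,255)),b=((105,120,60),(125,255,255))).items():
        m=cv2.inRange(h,a,b);m[:,:280]=0;m[:,400:]=0;m[:190 if n=="top" else 215]=0;m[275 if n=="top" else 310:]=0
        N,_,st,ce=cv2.connectedComponentsWithStats(m)
        if N<2: continue
        i=1+st[1:,4].argmax();p=ce[i];z=.023 if k[0]=="r" else .052 if k=="b" else .006
        res[k]=ray(c,p,z)[:2];print(n,k,st[i],p,res[k])
        cn=cv2.findContours((m),0,2)[0];q=max(cn,key=cv2.contourArea)
        if k in"gy":print("  angle",np.degrees([np.arctan2(*(lambda w:w[::-1])(np.ptp([ray(c,x,.006)[:2] for x in e],axis=0))) for e in [cv2.boxPoints(cv2.minAreaRect(q))[:2]]]))
    d=res["g"]-res["y"];a=np.arctan2(d[1],d[0]);print("yaw",np.degrees(a),np.linalg.norm(d),"exit",(res["g"]+res["y"])/2)
    big=cv2.resize(im[180:280,280:400] if n=="top" else im[210:310,250:390],None,fx=5,fy=5,interpolation=2);cv2.imwrite(f"pics/{n}z.png",big[:,:,::-1])
```

```text
top g [337 190  27  26 481] [350.1622 202.3825] [ 0.5353 -0.0515]
  angle [73.5463]
top y [348 229  27  27 522] [360.7605 242.2241] [ 0.4386 -0.0774]
  angle [75.0607]
top r [307 228   4  11  18] [308.5    233.1111] [0.4572 0.0484]
top r2 [309 237   1   2   2] [309.  237.5] [0.4469 0.047 ]
top b [335 220   9  10  73] [338.7945 224.8767] [ 0.4752 -0.0215]
yaw 15.039479831893686 0.10012050374368105 exit [ 0.487  -0.0645]
scene g [332 234  37  25 497] [350.2374 246.2837] [ 0.5347 -0.0493]
  angle [30.8843]
scene y [302 261  41  29 639] [322.0423 274.7809] [ 0.4376 -0.0757]
  angle [32.4355]
scene r [286 223   9  17 106] [289.9057 230.3774] [0.4566 0.0513]
scene b [313 232  12   7  56] [318.9464 234.6964] [ 0.472  -0.0237]
yaw 15.173850120336441 0.10064449616844481 exit [ 0.4861 -0.0625]
```

View pics/topz.png

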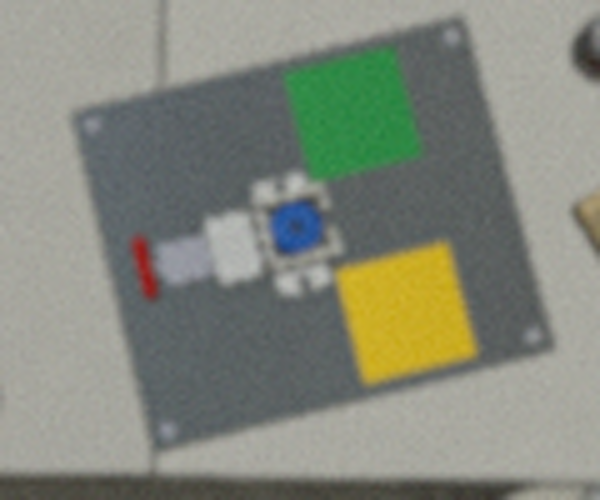

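```bash
python3 -m jog '[[[0,0,0,0,0,4.4,0],[0.034,-0.049,0,0,0,0,0],[0.034,-0.049,0,0,0,0,0],[0.034,-0.049,0,0,0,0,0],[0.034,-0.049,0,0,0,0,0],[0.034,-0.049,0,0,0,0,0],[0.034,-0.049,0,0,0,0,0],[0.034,-0.049,0,0,0,0,0],[0.034,-0.049,0,0,0,0,0],[0.034,-0.049,0,0,0,0,0]]]'
```

```text
clock: 2.45
tool_pos: [0.3898, -0.0818, 0.2319]
tool_rot: [3.113, 0.413, 0.003]
ft_force: [0.7, -0.8, 0.2]
width: 0.0001
grip_force: 0.0
```

```bash
cat > w.py <<'E'
import sys
from h import *
from scipy.spatial.transform import Rotation as R
np.set_printoptions(precision=4,suppress=True)
E0=np.array([.4865,-.0635,.006]);a=np.radians(15.1)
F=np.array([[np.cos(a),-np.sin(a),0],[np.sin(a),np.cos(a),0],[0,0,1]])
s=bot.read_state();p=np.array(s["tool_pos"]);M=R.from_rotvec(s["tool_rot"]).as_matrix()
f=F.T@(p-E0);f[1]-=.034;f[2]+=.006
print("t",s["clock"],"feeder xyz",f,"yaw",np.degrees(np.arctan2(M[1,0],M[0,0])),"zax",M[:,2],"ft(feeder)",F.T@np.array(s["ft_force"]),"w",s["width"])
if len(sys.argv)>1:
    t=np.array(eval(sys.argv[1]))-f;print("tool shift",M.T@F@t)
E
python3 w.py "[0,.12,.1]"
```

```text
t 2.45 feeder xyz [-0.0981 -0.0265  0.2319] yaw 15.105934407876633 zax [ 0.002  -0.0007 -1.    ] ft(feeder) [ 0.4872 -0.9137  0.2237] w 9.099763802378335e-05
tool shift [ 0.0979 -0.1466  0.1319]
```

```bash
python3 -m jog '[[[0.033,-0.049,0,0,0,0,0],[0.033,-0.049,0,0,0,0,0],[0.033,-0.049,0,0,0,0,0],[0,0,0.05,0,0,0,0],[0,0,0.05,0,0,0,0],[0,0,0.05,0,0,0,0],[0,0,0.02,0,0,0,0],[0,0,0,0,0,0,0]]]'; python3 w.py "[0,.12,.014]"
python3 - <<'E'
from h import *
for n,b in(("top",(180,280,270,390)),("scene",(170,310,230,410))):
    c=bot.camera(n);im=np.array(c["image"])[b[0]:b[1],b[2]:b[3]]
    cv2.imwrite(f"pics/{n}1.png",cv2.resize(im,None,fx=4,fy=4,interpolation=2)[:,:,::-1])
E
```

```text
clock: 3.45
tool_pos: [0.4446, 0.0841, 0.0597]
tool_rot: [-3.114, -0.413, 0.007]
ft_force: [0.1, 1.4, 0.8]
width: 0.0001
grip_force: 0.0
t 3.45 feeder xyz [-0.002   0.1194  0.0597] yaw 15.12729646164761 zax [-0.0045 -0.0004 -1.    ] ft(feeder) [0.4372 1.3422 0.8239] w 0.00011343523932088584
tool shift [ 0.0022 -0.0005  0.0456]
```

View pics/scene1.png

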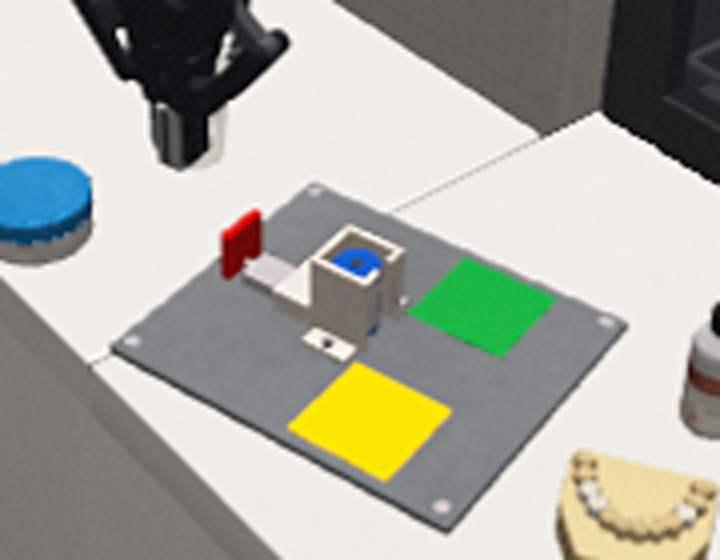

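The scene crop shows the shut fingers at about (185,165), above and behind the red pad (240,243), clear of the tin and the glass.

```bash
python3 -m jog '[[[0.002,0,0.03,0,0,0,0],[0,0,0.014,0,0,0,0],[0,0.006,0,0,0,0,0],[0,0.006,0,0,0,0,0],[0,0.006,0,0,0,0,0],[0,0.006,0,0,0,0,0],[0,0,0,0,0,0,0]]]'; python3 w.py "[0,.05,.015]"
```

```text
clock: 4.42
tool_pos: [0.4553, 0.0613, 0.0178]
tool_rot: [-3.114, -0.412, -0.002]
ft_force: [0.7, 1.8, 0.9]
width: -0.0001
grip_force: 0.9
t 4.425 feeder xyz [0.0024 0.0946 0.0178] yaw 15.069158796704059 zax [ 0.0013  0.0003 -1.    ] ft(feeder) [1.1758 1.4956 0.8501] w -5.3046623588822405e-05
tool shift [-0.0024  0.0446  0.0028]
```

```bash
python3 -m jog '[[[-0.002,0.01,0.002,0,0,0,0],[0,0.01,0,0,0,0,0],[0,0.01,0,0,0,0,0],[0,0,0,0,0,0,0]]]'; python3 w.py "[0,.05,.015]"
python3 - <<'E'
from h import *
c=bot.camera("scene");im=np.array(c["image"])[170:310,230:410]
cv2.imwrite(f"pics/scene2.png",cv2.resize(im,None,fx=4,fy=4,interpolation=2)[:,:,::-1])
E
```

```text
clock: 4.92
tool_pos: [0.461, 0.0319, 0.0154]
tool_rot: [-3.114, -0.412, -0.001]
ft_force: [0.8, 4.8, 2.1]
width: 0.0002
grip_force: 2.4
t 4.925 feeder xyz [0.0002 0.0647 0.0154] yaw 15.055643603196629 zax [ 0.0007  0.0006 -1.    ] ft(feeder) [2.0353 4.4164 2.0891] w 0.0001854955128279772
tool shift [-0.0002  0.0147  0.0004]
```

View pics/scene2.png

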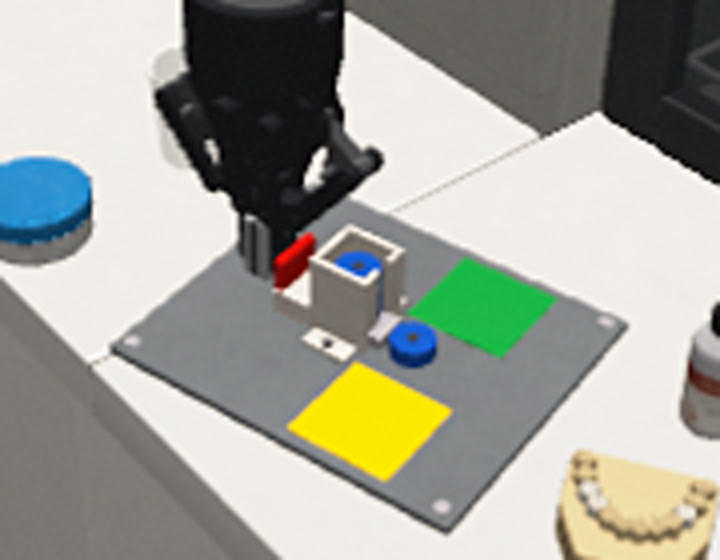

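The wheel is nearly out at (412,343), and the gripper's knuckle is well above the tower. I'll keep pressing to the stop.

```bash
python3 -m jog '[[[0,0.004,0,0,0,0,0],[0,0.004,0,0,0,0,0],[0,0,0,0,0,0,0]]]'; python3 -m jog '[[[0,0.002,0,0,0,0,0],[0,0,0,0,0,0,0]]]';python3 -m jog '[[[0,0.002,0,0,0,0,0],[0,0,0,0,0,0,0]]]'; python3 w.py
```

```text
clock: 5.35
tool_pos: [0.4628, 0.0248, 0.0154]
tool_rot: [-3.114, -0.413, -0.001]
ft_force: [0.9, 5.9, 2.4]
width: 0.0002
grip_force: 2.8
clock: 5.6
tool_pos: [0.4632, 0.0235, 0.0154]
tool_rot: [-3.113, -0.412, -0.001]
ft_force: [0.2, 8.7, 3.1]
width: -0.0002
grip_force: 3.8
clock: 5.85
tool_pos: [0.4632, 0.0233, 0.0154]
tool_rot: [-3.11, -0.408, 0.0]
ft_force: [-0.7, 15.7, 4.8]
width: -0.0
grip_force: 7.3
t 5.85 feeder xyz [0.0001 0.0558 0.0154] yaw 14.963547582382688 zax [-0.0007  0.0046 -1.    ] ft(feeder) [ 3.4283 15.2966  4.803 ] w -4.0153647875201566e-05
```

The tool stopped moving while the force rose to 15 N, so the plunger is home. Now I back off.

```bash
python3 -m jog '[[[0,-0.015,0,0,0,0,0],[0,-0.02,0,0,0,0,0],[0,-0.02,0,0,0,0,0],[0,-0.01,0,0,0,0,0],[0,0,-0.05,0,0,0,0],[0,0,-0.05,0,0,0,0],[0,0,-0.03,0,0,0,0],[0,0,0,0,0,0,0]]]'; python3 w.py
python3 - <<'E'
from h import *
from w import F,E0
for n,b in(("top",(180,280,270,390)),("scene",(170,310,230,410))):
    c=bot.camera(n);im=np.array(c["image"])
    for r in bot.spot_point(n,"wheel_1")[:4]:
        q=F.T@(ray(c,r["position"],.006)-E0);print(n,r["confidence"],np.round(r["position"]),q[0],q[1]-.034)
    im=im[b[0]:b[1],b[2]:b[3]]
    cv2.imwrite(f"pics/{n}3.png",cv2.resize(im,None,fx=4,fy=4,interpolation=2)[:,:,::-1])
E
```

```text
clock: 6.85
tool_pos: [0.449, 0.083, 0.1478]
tool_rot: [3.113, 0.414, 0.01]
ft_force: [0.1, 0.4, -1.0]
width: 0.0001
grip_force: 0.0
t 6.85 feeder xyz [0.002  0.1172 0.1478] yaw 15.137344404657844 zax [ 0.0064 -0.0004 -1.    ] ft(feeder) [ 0.1761  0.3968 -0.981 ] w 9.419935298195558e-05
t 6.85 feeder xyz [0.002  0.1172 0.1478] yaw 15.137344404657844 zax [ 0.0064 -0.0004 -1.    ] ft(feeder) [ 0.1761  0.3968 -0.981 ] w 9.419935298195558e-05
top 0.53 [348. 206.] 0.043158522297924225 -0.02875852593027639
top 0.42 [338. 224.] 0.005538040022966001 0.008528383869845904
top 0.38 [353. 224.] -0.0015197268901809716 -0.02749004292586143
scene 0.41 [335. 259.] 0.001430556917018141 -0.02857664921382564
```

View pics/scene3.png

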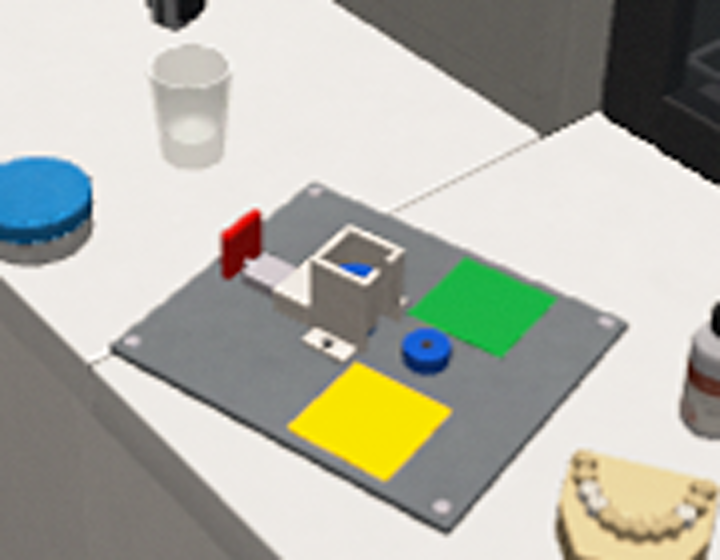

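View pics/top3.png

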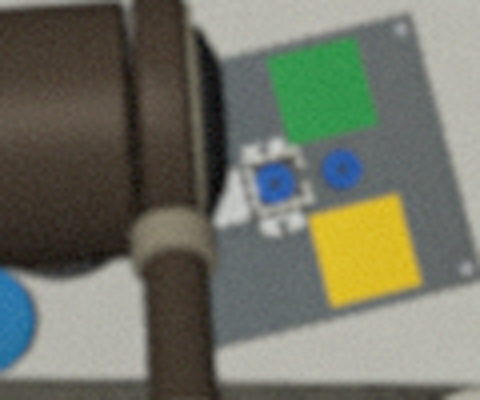

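```bash
cat > wh.py <<'E'
from w import *
def wheel(n,bounds):
    c=bot.camera(n);m=cv2.inRange(cv2.cvtColor(np.array(c["image"]),cv2.COLOR_RGB2HSV),(105,120,60),(125,255,255))
    N,_,st,ce=cv2.connectedComponentsWithStats(m)
    for i in range(1,N):
        if st[i,4]<15: continue
        q=F.T@(ray(c,ce[i],.016 if n=="top" else .0125)-E0);q[1]-=.034
        if abs(q[0])<.09 and -.1<q[1]<.1: print(n,st[i,4],ce[i],q[:2])
for n in("top","scene"): wheel(n,None)
E
python3 wh.py; python3 w.py "[-.042,-.036,.1478]"
```

```text
t 7.05 feeder xyz [-0.0018  0.1181  0.1436] yaw 15.122199959109452 zax [-0.0035 -0.0006 -1.    ] ft(feeder) [-0.3807 -0.331   0.3079] w 0.0004129964734549117
top 69 [355. 222.] [ 0.0001 -0.0329]
top 66 [338.4545 225.197 ] [0.0023 0.0076]
scene 16 [318.9375 236.75  ] [0.0305 0.0315]
scene 114 [336.2982 257.3947] [-0.0006 -0.0319]
t 7.15 feeder xyz [-0.0017  0.1182  0.1436] yaw 15.121627848425113 zax [-0.0035 -0.0005 -1.    ] ft(feeder) [-0.842  -0.7624  0.054 ] w 0.00016629598353346304
tool shift [-0.0404  0.1541 -0.0041]
```

```bash
python3 -m jog '[[[-0.013,0.05,0,0,0,0,0],[-0.013,0.05,0,0,0,0,0],[-0.014,0.052,0,0,0,0,0],[0,0,0,0,0,0,0],[0,0,0.05,0,0,0,0],[0,0,0.03,0,0,0,0],[0,0,0,0,0,0,0]]]'; python3 wh.py "x" 2>/dev/null | head -0; python3 w.py "[-.042,-.033,.010]"
```

```text
clock: 8.02
tool_pos: [0.4442, -0.0721, 0.0623]
tool_rot: [-3.111, -0.414, 0.012]
ft_force: [-0.7, -0.1, 0.5]
width: 0.0001
grip_force: 0.0
t 8.025 feeder xyz [-0.043  -0.0313  0.0623] yaw 15.169739046003667 zax [-0.0081  0.0024 -1.    ] ft(feeder) [-0.7204  0.1346  0.5492] w 0.000131414029752129
tool shift [0.0014 0.0019 0.0523]
```

```bash
python3 -m jog '[[[0,0.002,0.03,0,0,0,0],[0,0,0.02,0,0,0,0],[0,0,0,0,0,0,0]]]'; python3 w.py "[.022,-.033,.010]"
```

```text
clock: 8.4
tool_pos: [0.4476, -0.075, 0.015]
tool_rot: [-3.113, -0.415, 0.003]
ft_force: [0.8, 0.7, 0.1]
width: -0.0001
grip_force: 0.0
t 8.4 feeder xyz [-0.0405 -0.035   0.015 ] yaw 15.171482046228522 zax [-0.0021  0.0007 -1.    ] ft(feeder) [0.9796 0.4844 0.0522] w -9.394567469215972e-05
tool shift [ 0.0625 -0.0019  0.0049]
```

```bash
python3 -m jog '[[[0,-0.001,0.004,0,0,0,0],[0,0,0,0,0,0,0]]]'; python3 w.py; python3 -m jog '[[[0.008,0,0,0,0,0,0],[0.007,0,0,0,0,0,0],[0.005,0,0,0,0,0,0],[0.005,0,0,0,0,0,0],[0.005,0,0,0,0,0,0],[0.005,0,0,0,0,0,0],[0.005,0,0,0,0,0,0],[0,0,0,0,0,0,0]]]'; python3 wh.py
python3 - <<'E'
from h import *
c=bot.camera("scene");im=np.array(c["image"])[170:310,230:410]
cv2.imwrite(f"pics/scene4.png",cv2.resize(im,None,fx=4,fy=4,interpolation=2)[:,:,::-1])
E
```

```text
clock: 8.65
tool_pos: [0.4488, -0.0748, 0.0122]
tool_rot: [3.114, 0.414, 0.002]
ft_force: [-0.2, -0.8, -0.1]
width: -0.0003
grip_force: 0.0
t 8.65 feeder xyz [-0.0394 -0.0351  0.0122] yaw 15.144240854858353 zax [ 0.0016 -0.0004 -1.    ] ft(feeder) [-0.377  -0.7155 -0.0553] w -0.0003016796102157469
clock: 9.65
tool_pos: [0.4872, -0.0644, 0.0114]
tool_rot: [3.114, 0.414, 0.001]
ft_force: [-0.0, -0.1, 0.1]
width: 0.0
grip_force: 0.0
t 9.65 feeder xyz [ 0.0004 -0.0351  0.0114] yaw 15.139927854239614 zax [ 0.0005 -0.0001 -1.    ] ft(feeder) [-0.0662 -0.1311  0.1468] w 7.041673402697293e-06
scene 15 [318.7333 236.7333] [0.0303 0.0319]
scene 23 [346.087  252.1304] [ 0.0238 -0.0391]
```

View pics/scene4.png

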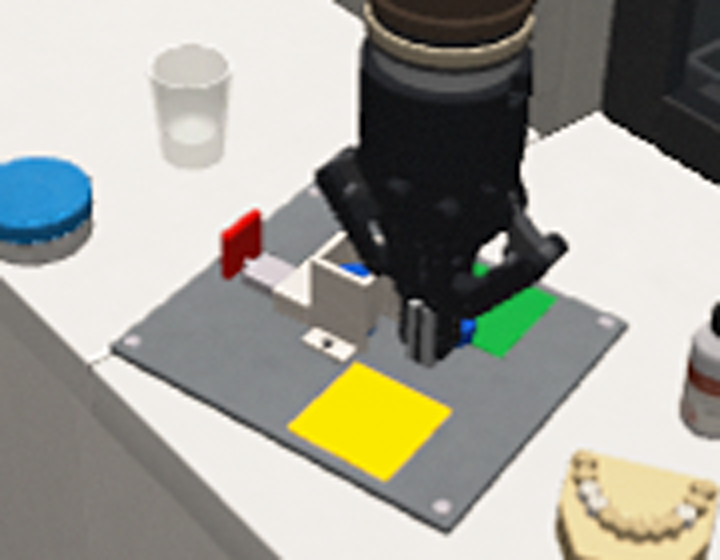

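The wheel is moving ahead of the fingers, with its visible edge at about (465,330) just at the green square. I'll push on 26 mm, back off, lift and check.

```bash
python3 -m jog '[[[0.005,0,0,0,0,0,0],[0.005,0,0,0,0,0,0],[0.005,0,0,0,0,0,0],[0.005,0,0,0,0,0,0],[0.004,0,0,0,0,0,0],[0.002,0,0,0,0,0,0],[0,0,0,0,0,0,0]]]'; python3 w.py;  python3 -m jog '[[[-0.008,0,0,0,0,0,0],[-0.02,0,0,0,0,0,0],[-0.02,0,0,0,0,0,0],[0,0,-0.04,0,0,0,0],[0,0,-0.05,0,0,0,0],[-0.04,0.045,-0.01,0,0,0,0],[-0.04,0.045,0,0,0,0,0],[-0.04,0.045,0,0,0,0,0],[0,0,0,0,0,0,0]]]'; python3 wh.py
python3 - <<'E'
from h import *
c=bot.camera("scene");im=np.array(c["image"])[170:310,230:410];save(bot.camera("top"),"top5")
a=cv2.resize(im,None,fx=4,fy=4,interpolation=2)[:,:,::-1]
cv2.imwrite("pics/scene5.png",a)
E
```

```text
clock: 10.68
tool_pos: [0.5118, -0.0576, 0.0113]
tool_rot: [3.114, 0.414, 0.0]
ft_force: [-0.1, 0.1, 0.5]
width: 0.0001
grip_force: 0.0
t 10.675 feeder xyz [ 0.026  -0.0349  0.0113] yaw 15.132574095680878 zax [ 0.0001 -0.     -1.    ] ft(feeder) [-0.0839  0.0924  0.4655] w 0.00010528898841839315
clock: 11.8
tool_pos: [0.3826, -0.2349, 0.1115]
tool_rot: [3.115, 0.403, -0.0]
ft_force: [0.6, 0.8, 0.1]
width: 0.0
grip_force: 0.0
t 11.8 feeder xyz [-0.145  -0.1724  0.1115] yaw 14.729578839778663 zax [-0.    -0.001 -1.   ] ft(feeder) [0.8185 0.6027 0.0669] w 2.2126787465242815e-05
top 49 [349.6531 202.6531] [ 0.0486 -0.0325]
top 64 [338.4062 225.1094] [0.0026 0.0076]
scene 16 [318.9375 236.75  ] [0.0305 0.0315]
```

View pics/scene5.png

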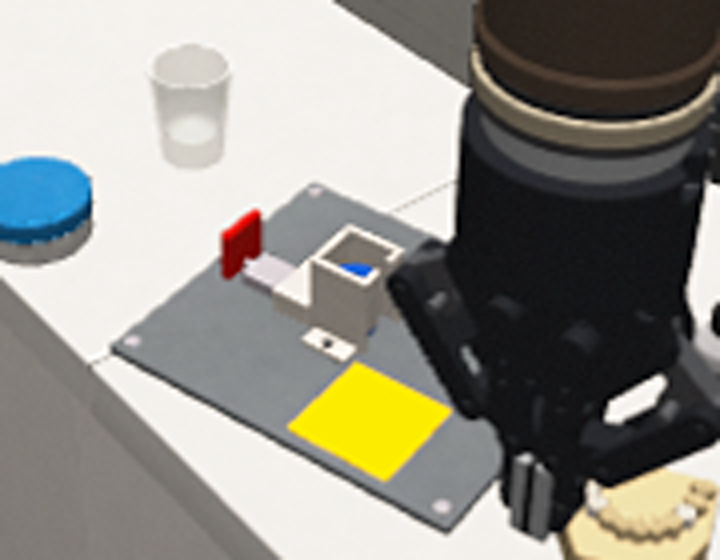

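The arm hides the green square from the scene camera. The top camera puts the wheel at feeder (48.6, -32.5) mm, so I'll check that view as the last picture.

Run:
```python
import cv2
i=cv2.imread("pics/top5.png")[170:290,240:430];cv2.imwrite("pics/top5z.png",cv2.resize(i,None,fx=4,fy=4,interpolation=2))
```

```text
(no output)
```

View pics/top5z.png

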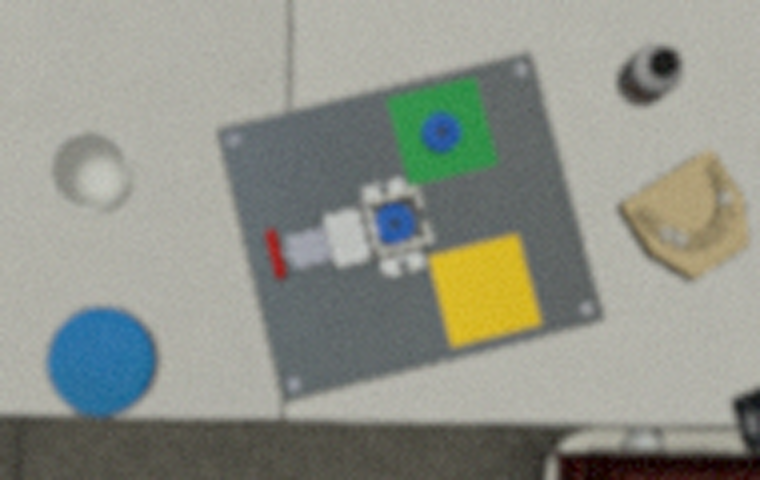

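The wheel at (440,131) is centred in the green square. The plunger is back out, the rest of the stack is in the magazine, and the other objects are where they stood.

```bash
python3 -c "from station import bot; print(bot.finish_job())"
```

```text
the job is handed in; nothing more can be done
None
```

I pressed the plunger fully home once and it sprang back, then slid the single wheel that came out to the centre of the green square; the job is handed in, but no verdict was returned.

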